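# Bed a clamped perch block down on its support bars

## Task

The wooden perch block in the vise has ridden up, and its two steel support bars are half out. Slide each bar in under the block until it stops against the rib in the middle of the vise, then press the block's top down slowly and firmly, over one end and then the other, until it lies level on both bars, gives no further, and pinches each bar so that neither slides any more when lightly nudged. Never press on the block with more than 30 N, leave the other things on the table alone, and let go at the end with both bars still fully in.

Things in the scene. Friction and masses are not known exactly. Their poses are not given: they have to be found in the camera images.
- vise: Small grey drilling vise, fixed. Origin: centre of its underside, on the worktop. y runs along the jaws (robot's left when not turned), x across them, away from the robot; z up. Jaws 110 mm long (y = +-55 mm), 30 mm apart, tops 66 mm above the origin; elsewhere it is under 62 mm high. Its screw with T-handle, on the -x side out to x = -122 mm, is not used.
- vise_stop (a point): Middle of the vise's bed, 30 mm above the worktop, axes as the vise's. The bars lie on this bed, which goes on outside the jaws to y = +-95 mm as a ledge 52 mm wide. Here, under the block, a fixed stop rib stands 12 mm high and reaches to y = +-6 mm.
- perch_block: Hardwood block 30 (x) x 100 (y) x 34 (z) mm held between the jaws; origin: centre of its underside, axes as the vise's. At the start 3 to 5.5 mm too high and rocked by up to 0.03 rad about x. It can only sink and rock, and stays where left: the jaws' grip gives way at about 10 N as a whole and at 0.5 N m about its middle. Fully down it is level, its underside 48 mm above the vise's origin.
- block_top_left (a point): Point on the block's top face, on its middle line, 30 mm from its middle towards the vise's +y, over the bar: where to press. Fully down it is 82 mm above the vise's origin. Below it a thin cork facing, 36 mm long, springs by 1 mm for 15 N. Pressed slowly (1 cm/s or less) to 18 to 25 N, held for 0.5 s, over each end, twice in turn, it stays and pinches each bar with 4 to 6 N.
- block_top_right (a point): The same point at the other end, 30 mm from the block's middle towards the vise's -y: the other place to press, with the same height, facing and force.
- bar_left: Loose steel bar 26 (x) x 80 (y) x 18 (z) mm, 0.2 kg, at the vise's +y end; origin: centre of its underside, axes as the vise's. It lies on the bed between the jaws, 2 mm clear each side, 12 to 30 mm too far out. Fully in, its inner end touches the stop rib, its centre is at y = 46 mm and its outer end face, where it can be pushed, at 86 mm. Until pinched it slides with 1 to 2 N.
- bar_right: The same kind of bar at the vise's -y end: fully in, its centre is at y = -46 mm and its outer end face at -86 mm in the vise's frame.
- marker: Black marker pen, 14 x 122 x 15 mm; origin at the centre of its underside. Not part of the job: leave it alone.
- tag_1: Stack of paper tags, 25 x 60 x 9 mm; origin at the centre of its underside. Not part of the job: leave it alone.
- pins_tin: Flat round tin, 67 mm across, 24 mm high; origin at the centre of its underside. Not part of the job: leave it alone.
- cork_1: Tapered cork, 25 mm across, 24 mm high; origin at the centre of its underside. Not part of the job: leave it alone.
- cork_2: Tapered cork, 29 mm across, 24 mm high; origin at the centre of its underside. Not part of the job: leave it alone.
- thread_spool: Spool of thread standing upright, 38 mm across, 50 mm high; origin at the centre of its underside. Not part of the job: leave it alone.
- paint_brush: Flat soft brush, 15 x 172 x 9 mm; origin at the centre of its underside. Not part of the job: leave it alone.
There are look-alikes about, which are no part of the job. What is shaped like the bar_right but yellow is not meant.

How it is judged:
On the way, in this order (a step that is already met when the one before it is completed fails the run):
1. both bars are fully in against the rib (y of bar_left in the frame of vise between 0.042 and 0.0495 m and y of bar_right in the frame of vise between -0.0495 and -0.042 m and z of each of bar_left, bar_right in the frame of vise below 0.033 m and angle between the y axis of each of bar_left, bar_right and the y axis of vise, either way round below 0.12 rad), for 0.2 s.
2. the block is down and pinches both bars (all of step 1 and contact force between perch_block and bar_left above 3 N and contact force between perch_block and bar_right above 3 N and z of each of block_top_left, block_top_right in the frame of vise below 0.0828 m), for 0.1 s.
At the end, for the whole second after the job is handed in: Both bars lie flat and in line on the vise's bed, fully in (centre within 3.5 mm of 46 mm from the vise's middle); the block lies down on them (top at both ends less than 0.8 mm above its fully-down height) and still presses on each bar with more than 3 N; everything is at rest (all of step 2 and linear speed of each of bar_left, bar_right below 0.01 m/s); the robot touches nothing.
It fails at once if the robot presses on the block with more than 30 N (contact force between perch_block and the fingers above 30 N or contact force between perch_block and the arm above 30 N).
It fails at once if another thing on the table is pushed away (by more than 30 mm) (distance of any of marker, tag_1, pins_tin, cork_1, cork_2, thread_spool, paint_brush from where it was at the start of the episode above 0.03 m).
It also fails if it takes over 67 s, if anything falls off the work surface, if the arm or the gripper's body presses on something with over 40 N, if the wrist force passes 120 N, or if a joint passes its speed limit or range.

## Robot

A 6-joint arm with a two-finger parallel gripper is mounted at the origin on a cart in front of the work surface, level with it; the furniture and walls round the work are solid. World frame = base frame: x ahead of the robot, y to its left, z up, the work surface at z = 0. Lengths are in m, angles in rad, forces in N, time in s.
With the tool pointing down it reaches from about 0.375 to 0.975 m from the base axis. Payload 3.8 kg.
Tool frame: the origin (TCP) lies midway between the tips of the shut fingers; the grasp point (between the pads) lies 19 mm behind it (grip_point_offset is the distance from the TCP to the grasp point, in m); x points along the fingers, y is the direction in which the jaws open and shut, and the axes are right-handed (so a half turn about x gives the same grasp; the last joint's range is limited). The gripper opens to 88 mm and grips with 3 to 60 N. Pads are 18 mm wide; open, the fingers measure 123 mm over their backs; the gripper's body (75 mm by 187 mm) begins 45 mm behind the grasp point.
Start: joints at [1.07, 0.264, 1.604, -0, 1.274, -0.037], TCP at [0.302, 0.604, 0.239] pointing down, gripper open.
Joint ranges: [-2.63, 2.63], [-0.94, 2.18], [0.31, 2.57], [-1.31, 4.45], [0, 2.66], [-2.55, 2.55]. Speed limits (rad/s): [2.57, 2.57, 3.14, 3.14, 3.14, 3.14].

## Interface

Orientations are given as a unit quaternion [x, y, z, w].
In Python, from rig import * gives the robot as it stands. The module is installed in compiled form; this text tells all that it offers. Calls block until the motion is done:
- reach(position, orientation): joint-space move of the TCP to a pose.
- servo_line(position, attitude=None, v=0.15): straight line of the TCP; attitude=None keeps the orientation; v is the mean speed in m/s.
- goto_joints(angles): joint-space move.
- release() and close(): open the fingers fully, or close them until they stop; the grip force is fixed at half the most.
- hold(seconds).
- solve_ik(position, orientation): joint angles nearest the present ones, or None.
- state(): the state.
- grab_frame(name): name is "scene" or "top" or "wrist"; returns a dict with "pixels" (384x512x3 uint8, red, green, blue), "K" (3x3 intrinsics, pixels), "R" (3x3) and "t" (3): a world point X has camera coordinates R X + t. Camera axes: x right, y down, z forward; pixel columns grow to the right and rows downward; lengths in m; the calibration is good to about 2 mm. A picture is of the moment at which its call begins. There is no depth.
A pose or a line that the arm cannot do raises PlanningError and nothing moves.
- hand_in(): hands the job in, once; it reports no verdict.
The state is a dict: "time": time; "q": joint angles; "joint_vel": joint speeds; "effort": joint torques, N m; "ee_pos": TCP position; "eef_rot": TCP orientation; "wrist_force": force on the tool from outside, world axes, zero at the start; "torque": the same for the moment, N m; "opening": finger opening in m.
Only numpy, scipy, OpenCV 4.12 (cv2) and the standard library are available. Lean on these libraries where they do the work, as an engineer would, in place of code of your own. Each camera call takes 0.05 s, during which the arm holds its last target. There are 200 camera calls.

## Working session

There is one attempt and no reset: what is moved stays moved. The work goes in short steps, each a Python script; the robot and the scene stay as the last script left them, time stands still between calls to the robot, and variables do not carry over. Pictures are saved under pics/ and viewed, about 8 in all and at most 12, crops included, and the job is handed in when it is done.

```bash
mkdir -p pics
python3 - <<'E'
from rig import *
import cv2
for n in("top","scene"):
    f=grab_frame(n); cv2.imwrite(f"pics/{n}0.png",f["pixels"][:,:,::-1]); print(n,f["K"].tolist(),f["R"].round(4).tolist(),f["t"])
s=state();print(s)
E
```

```text
top [[412.50477131936407, 0.0, 256.4875698612165], [0.0, 412.50477131936407, 193.94299977063315], [0.0, 0.0, 1.0]] [[-0.0006, -0.9995, 0.0315], [-0.9987, -0.001, -0.0514], [0.0515, -0.0315, -0.9982]] [-0.11033554  0.54440396  0.95779675]
scene [[416.4036719339532, 0.0, 251.47878967905035], [0.0, 416.4036719339532, 190.06475779382987], [0.0, 0.0, 1.0]] [[0.5302, -0.8477, -0.0174], [-0.5664, -0.3389, -0.7512], [0.6309, 0.4081, -0.6598]] [-0.38167386  0.33012721  0.66312287]
{'time': 0.1, 'q': array([ 1.07011003e+00,  2.64688234e-01,  1.60523963e+00, -2.50971204e-06,
        1.27370636e+00, -3.69292419e-02]), 'joint_vel': array([-1.17782790e-03, -1.47675040e-03, -1.82198035e-03, -6.61036686e-04,
        2.01177052e-04, -3.16617201e-05]), 'effort': array([ 4.85828805e-04, -5.03618503e+01, -3.58069575e+01,  7.31354789e-02,
        2.33337481e-02, -5.52796234e-05]), 'ee_pos': array([0.30164435, 0.60312705, 0.23750431]), 'eef_rot': array([ 0.16180106,  0.68837265, -0.16319328,  0.68799089]), 'wrist_force': array([-0.69389424,  0.43142192, -0.03557142]), 'torque': array([ 0.00717007, -0.08293266,  0.01122845]), 'opening': 0.08796548149514334}
```

View pics/top0.png

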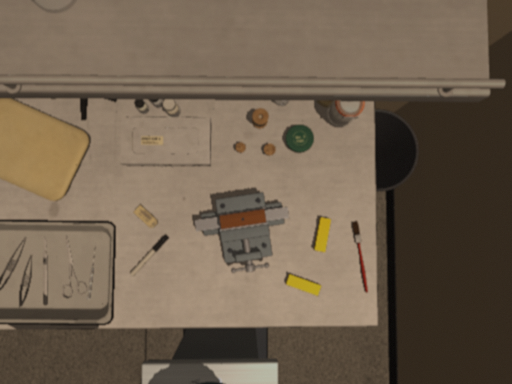

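View pics/scene0.png

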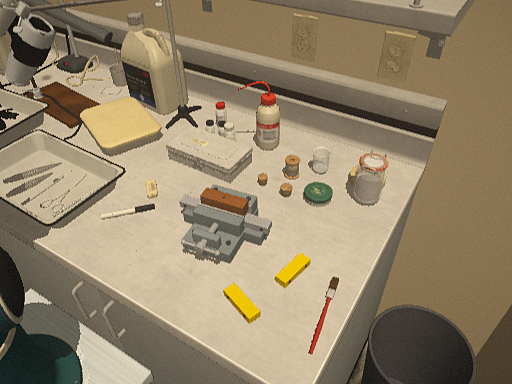

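The top view shows the grey vise at about (245,225) with the red-brown block at (242,218). Its grey bars stick out at (203,222) and (280,213). The bar-shaped items at (322,234) and (303,284) are yellow look-alikes, so I'm ruling them out. Next I'll measure the block and bar ends and check them in an enlarged crop.

```bash
cat > h.py <<'E'
import numpy as np, cv2
def cast(f,uv,z):
    uv=np.atleast_2d(uv).astype(float); C=-f["R"].T@f["t"]
    d=np.c_[uv,np.ones(len(uv))]@np.linalg.inv(f["K"]).T@f["R"]
    return C+d*((z-C[2])/d[:,2])[:,None]
def proj(f,X):
    p=(np.atleast_2d(X)@f["R"].T+f["t"])@f["K"].T; return p[:,:2]/p[:,2:]
def block(f,z=0.086):
    h=cv2.cvtColor(f["pixels"],cv2.COLOR_RGB2HSV)
    m=((h[...,0]<14)&(h[...,1]>110)&(h[...,2]>50)).astype(np.uint8)
    n,l,s,c=cv2.connectedComponentsWithStats(m)
    ok=[i for i in range(1,n) if 150<c[i][0]<300 and 170<c[i][1]<240]
    i=max(ok,key=lambda i:s[i,4])
    v,u=np.where(l==i); return np.c_[u,v],s[i],c[i]
E
python3 - <<'E'
from rig import *
from h import *
f=grab_frame("top"); p,s,c=block(f); print(s,c)
W=cast(f,p,0.086)[:,:2]
r=cv2.minAreaRect((W*1000).astype(np.float32)); print(r, W.mean(0))
e,V=np.linalg.eigh(np.cov(W.T)); print(V[:,1],np.sqrt(12*e))
cv2.imwrite("pics/topc.png",cv2.resize(f["pixels"][180:280,185:300,::-1],None,fx=6,fy=6,interpolation=cv2.INTER_CUBIC))
g=grab_frame("scene")
p,s,c=block(g); print(s,c,cast(g,c,0.080))
cv2.imwrite("pics/scc.png",cv2.resize(g["pixels"][175:270,170:280,::-1],None,fx=6,fy=6,interpolation=cv2.INTER_CUBIC))
E
```

```text
[219 209  47  20 623] [242.105939   218.38523274]
((487.45074462890625, -76.76792907714844), (29.718046188354492, 99.61902618408203), 8.51387882232666) [ 0.48742004 -0.07662175]
[-0.1485608   0.98890328] [0.0296769  0.09948421]
[201 188  47  28 635] [224.30866142 200.71023622] [[ 0.4850239  -0.08053462  0.08      ]]
```

View pics/topc.png

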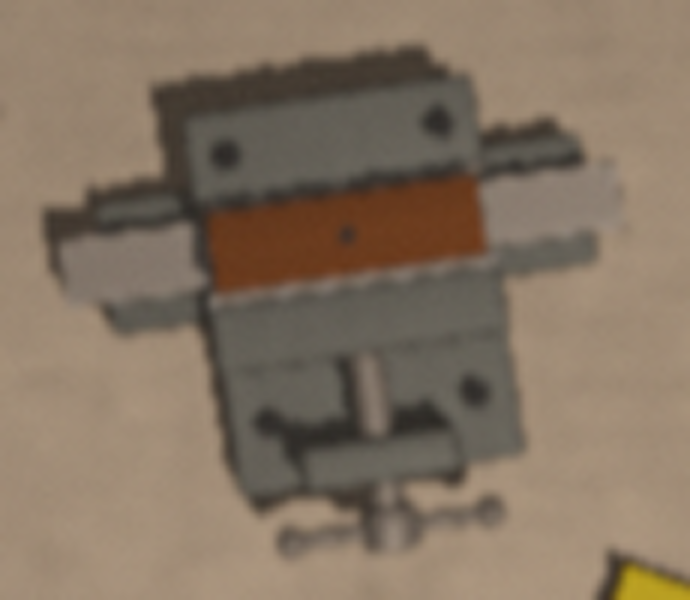

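View pics/scc.png

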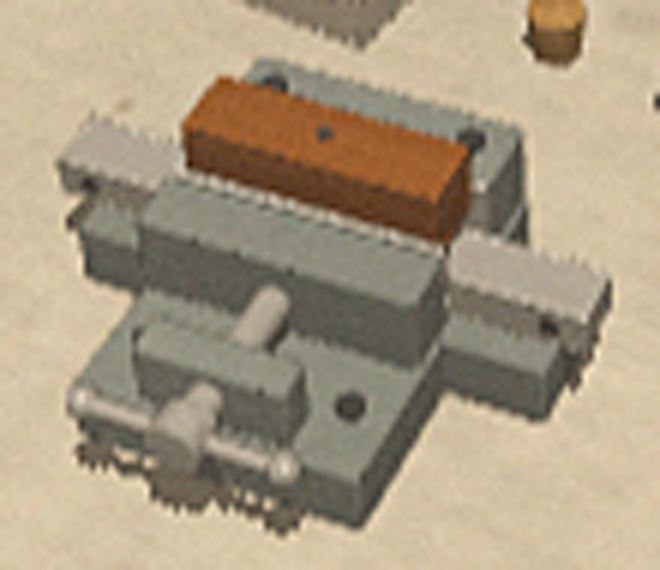

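The block fits the description: 99.5 × 29.7 mm at (0.487,-0.077), yaw 8.5°. The steel-grey bars sit in the vise with outer ends at about (195.5,224.7) and (287.8,212.5) in the top view, so these are the ones meant. I'll plan poses and check the bar ends.

```bash
cat >> h.py <<'E'
from scipy.spatial.transform import Rotation as Rt
O=np.array([0.4874,-0.0767,0]); yaw=np.arctan2(0.1486,0.9889)
VR=Rt.from_euler('z',yaw).as_matrix()
def W(x,y,z): return O+VR@np.array([x,y,z])
def quat(s):
    a=np.array([0,0,-1.]); b=s*VR[:,0]; return Rt.from_matrix(np.c_[a,b,np.cross(a,b)]).as_quat()
E
python3 - <<'E'
from rig import *
from h import *
f=grab_frame("top")
for uv in((195.5,224.7),(287.8,212.5)): print((VR.T@(cast(f,uv,.048)[0]-O)).round(4))
for s in(1,-1):
  for y in(.135,.095,.03,-.03,-.095,-.135): 
    q=solve_ik(W(0,y,.036),quat(s)); print(s,y,None if q is None else q.round(2))
E
```

```text
[0.0014 0.1066 0.048 ]
[-0.0026 -0.1047  0.048 ]
1 0.135 [ 0.07  0.11  2.21  0.    0.83 -0.08]
1 0.095 [-0.02  0.11  2.2   0.    0.83 -0.17]
1 0.03 [-0.15  0.13  2.18  0.    0.83 -0.3 ]
1 -0.03 [-0.26  0.16  2.14  0.    0.84 -0.41]
1 -0.095 [-0.37  0.21  2.09  0.    0.85 -0.52]
1 -0.135 [-0.44  0.24  2.05 -0.    0.85 -0.59]
-1 0.135 None
-1 0.095 None
-1 0.03 None
-1 -0.03 None
-1 -0.095 None
-1 -0.135 None
```

```bash
cat > push.py <<'E'
from rig import *
from h import *
def fv(): return VR.T@state()["wrist_force"]
def pushbar(sg):
    q=quat(1)
    reach(W(0,sg*.138,.13),q); servo_line(W(0,sg*.138,.036),v=.08); hold(.2)
    f0=fv(); log=[]
    servo_line(W(0,sg*.1,.036),v=.05)
    y=.1
    while y>.086:
        y-=.0008; servo_line(W(0,sg*y,.036),v=.02); d=(fv()-f0)[1]*sg; log.append((round(y*1e3,1),round(d,1)))
        if d>7: break
    print(sg,log,(VR.T@(state()["ee_pos"]-O)).round(4),state()["time"])
    servo_line(W(0,sg*.138,.036),v=.1); servo_line(W(0,sg*.138,.13),v=.15)
E
python3 - <<'E'
from push import *
print(state()["time"]); close(); pushbar(1); 
f=grab_frame("top"); cv2.imwrite("pics/p1.png",cv2.resize(f["pixels"][180:280,185:300,::-1],None,fx=6,fy=6,interpolation=cv2.INTER_CUBIC))
print(state()["time"])
E
```

```text
0.25
1 [(99.2, np.float64(-0.3)), (98.4, np.float64(1.4)), (97.6, np.float64(1.7)), (96.8, np.float64(0.4)), (96.0, np.float64(5.1)), (95.2, np.float64(8.2))] [-0.      0.0966  0.036 ] 7.5583
8.9583
```

View pics/p1.png

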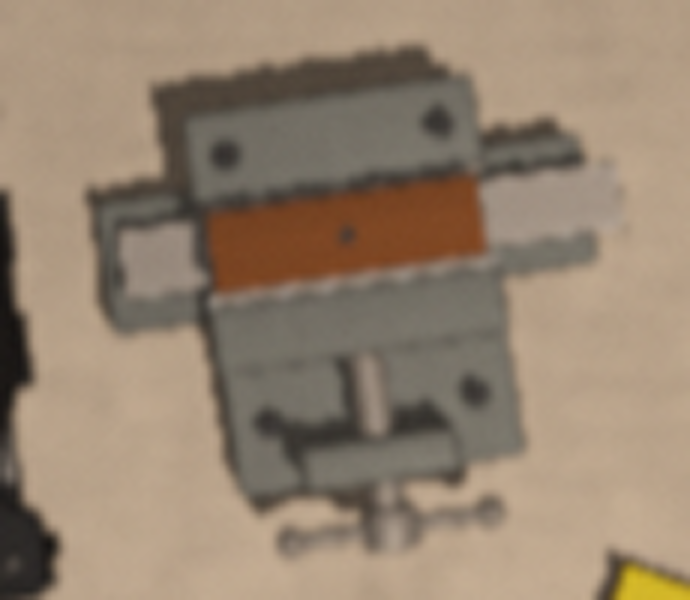

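The left bar is in: its outer end moved from crop (63,268) to (118,262), and the force rose to 8 N at the rib. Next is the right bar, then the first press.

```bash
cat > press.py <<'E'
from push import *
def press(sg,F=21.5):
    reach(W(0,sg*.03,.13),quat(1)); servo_line(W(0,sg*.03,.094),v=.08); hold(.25)
    f0=fv()[2]; z=.094; log=[]; k=0; 
    while z>.070:
        s=.0005 if k<15 else .00025
        z-=s; servo_line(W(0,sg*.03,z),v=.006)
        k=fv()[2]-f0
        if k>1: log.append((round(z*1e3,2),round(state()["ee_pos"][2]*1e3,2),round(float(k),1)))
        if k>F: break
    hold(.6); e=fv()[2]-f0
    print(sg,log[::2],log[-1:],"held",round(float(e),1),"tip",state()["ee_pos"][2].round(5),"t",state()["time"])
    servo_line(W(0,sg*.03,.094),v=.03); servo_line(W(0,sg*.03,.105),v=.1)
E
python3 - <<'E'
from press import *
pushbar(-1); press(1)
E
```

```text
-1 [(99.2, np.float64(-0.1)), (98.4, np.float64(1.3)), (97.6, np.float64(0.9)), (96.8, np.float64(0.7)), (96.0, np.float64(3.6)), (95.2, np.float64(5.7)), (94.4, np.float64(8.4))] [ 0.0005 -0.0962  0.0366] 14.2083
1 [(91.5, np.float64(91.46), 1.3), (90.0, np.float64(89.99), 1.2), (88.5, np.float64(88.45), 1.1), (87.5, np.float64(87.98), 5.1), (86.5, np.float64(87.28), 8.2), (85.5, np.float64(86.33), 8.8), (84.5, np.float64(85.33), 7.2), (83.5, np.float64(84.32), 7.9), (82.5, np.float64(83.34), 7.5), (81.5, np.float64(82.52), 9.8), (80.5, np.float64(82.12), 15.3), (80.0, np.float64(82.04), 17.9), (79.5, np.float64(81.95), 21.5)] [(79.25, np.float64(81.86), 21.7)] held 20.6 tip 0.0819 t 25.725
```

```bash
sed -i 's/,\.13),quat(1)); servo_line(W(0,sg\*\.03,\.094)/,.105),quat(1)); servo_line(W(0,sg*.03,z0)/; s/z=\.094; log/z=z0; log/; s/F=21.5)/F=21.5,z0=.091)/' press.py
python3 - <<'E'
from press import *
press(-1); press(1,z0=.086)
E
```

```text
-1 [(90.5, np.float64(90.65), 1.1), (89.5, np.float64(89.45), 1.1), (86.5, np.float64(86.45), 1.8), (81.5, np.float64(81.95), 6.6), (80.5, np.float64(81.91), 12.5), (79.75, np.float64(81.83), 17.7), (79.25, np.float64(81.78), 20.7)] [(79.0, np.float64(81.77), 21.9)] held 22.2 tip 0.08176 t 34.65
1 [(84.0, np.float64(83.92), 1.2), (81.0, np.float64(81.99), 9.0), (80.0, np.float64(81.94), 16.0), (79.5, np.float64(81.91), 20.3), (79.0, np.float64(81.8), 22.8)] [(79.0, np.float64(81.8), 22.8)] held 22.2 tip 0.0818 t 41.15
```

Run:
```python
from press import *
press(-1,z0=.084)
servo_line(W(0,-.03,.15),v=.2); reach(W(0,.25,.2),quat(1)); hold(.2)
f=grab_frame("top"); cv2.imwrite("pics/end.png",cv2.resize(f["pixels"][180:280,185:300,::-1],None,fx=6,fy=6,interpolation=cv2.INTER_CUBIC))
print(fv(),state()["time"])
```

```text
-1 [(83.0, np.float64(83.0), 1.2), (81.0, np.float64(81.95), 8.2), (80.0, np.float64(81.86), 15.2), (79.5, np.float64(81.84), 18.1), (79.0, np.float64(81.78), 21.6)] [(79.0, np.float64(81.78), 21.6)] held 21.8 tip 0.08176 t 46.675
[0.37969211 0.64469509 0.27624275] 49.3083
```

View pics/end.png

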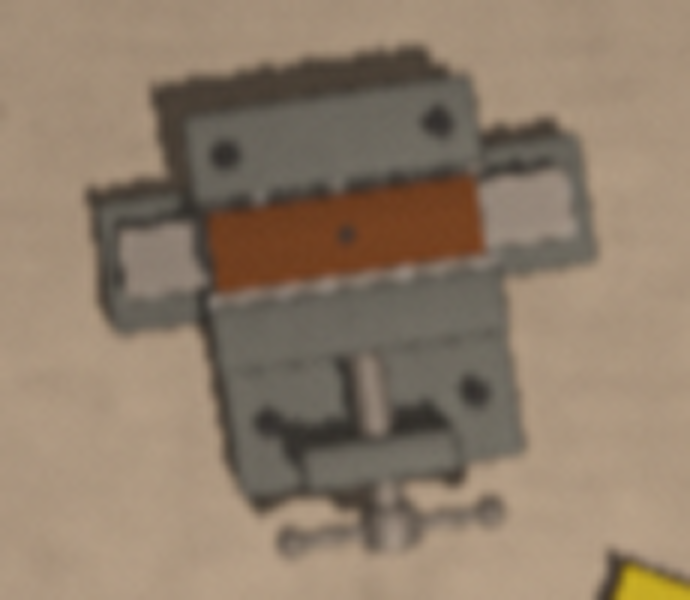

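The final view shows both bars in, with outer ends at crop (118,262) and (575,205), and the block down. The arm is clear at 49 s, so I'm handing in.

Run:
```python
from rig import *
hand_in(); print(state()["time"])
```

```text
the job is handed in; nothing more can be done
the job is handed in; nothing more can be done
```

I slid both bars in until they stopped against the rib, pressed the block down at both ends, and handed the job in with the arm clear, at about 49 s of 67 s. No verdict is reported.

- **Bars:** each slid with about 1–2 N, and the force rose to about 8 N at the rib. The final picture shows both ends fully in. The fingertip stopped about 1.5 mm further out than calculated, which is within the error of my position estimate.
- **Block:** I pressed left, right, left, right at 6 mm/s or less and held 0.6 s each time. Held forces were about 21–22 N, and the highest wrist reading was 22.8 N, well under 30 N. That reading is uncertain by about 1 N.
- **Level:** in the last round, the fingertip under load was at 81.8 mm on both sides, against a fully-down height of 82 mm. Neither end gave more than about 0.1 mm from its first press to its second.

**Not checked:**
- **Nudge test:** I did not nudge the bars to test the pinch, because an inward nudge shows nothing at the rib and a sideways one could have shifted them. I infer the pinch from the press force, the hold times and the final height.
- **Other things on the table:** the final picture covered only the vise area. I planned all moves clear of the other things but did not check them afterwards.

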